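Set the timed feeder's seed tray to its start line and lock the hub cap

ROBOT

A 6-joint arm with a two-finger parallel gripper is mounted at the origin on the work surface. World frame = base frame: x ahead of the robot, y to its left, z up, the work surface at z = 0. Lengths are in m, angles in rad, forces in N, time in s.
With the tool pointing down it reaches from about 0.3 to 0.825 m from the base axis. Payload 5.4 kg.
Tool frame: the origin (TCP) lies at the very end of the fingers, on their centre line; the grasp point (between the pads) lies 19 mm behind it; z points along the fingers, y is the line along which they close (so a half turn about z gives the same grasp; the last joint's range is limited). The gripper opens to 92 mm and grips with 3 to 60 N. Pads are 20 mm wide; open, the fingers measure 128 mm over their backs; the gripper's body (75 mm by 189 mm) begins 69 mm behind the grasp point.
Start: joints at [-1.475, 0.158, 1.597, -0, 1.386, -0.21], TCP at [0.173, -0.548, 0.215] pointing down, gripper open.
Joint ranges: [-2.91, 2.91], [-0.94, 2.29], [0.18, 2.7], [-1.29, 4.43], [0.17, 2.64], [-3, 3]. Speed limits (rad/s): [2.57, 2.57, 3.14, 3.14, 3.14, 3.14].

INTERFACE

Orientations are given as a rotation vector (axis times angle).
In Python, from workcell import bot gives the robot as it stands. Calls block until the motion is done:
- bot.goto(position, orientation): joint-space move of the TCP to a pose.
- bot.line_to(position, rot=None, max_speed=0.15): straight line of the TCP; rot=None keeps the orientation; max_speed is the mean speed in m/s.
- bot.set_joints(angles): joint-space move.
- bot.set_gripper(opening, newtons=None): opening from 0.0 (shut) to 1.0 (fully open); newtons is the grip in N (None keeps the last); returns when the fingers have stopped.
- bot.hold(seconds).
- bot.inverse_kinematics(position, orientation): joint angles nearest the present ones, or None.
- bot.read_camera(name): name is "scene" or "top" or "wrist"; returns a dict with "pixels" (384x512x3 uint8, blue, green, red), "fx", "fy", "cx", "cy" (pixels), "R" (3x3) and "t" (3): a world point X has camera coordinates R X + t. Camera axes: x right, y down, z forward; pixel columns grow to the right and rows downward; lengths in m; the calibration is good to about 2 mm. A picture is of the moment at which its call begins. There is no depth.
A pose or a line that the arm cannot do raises bot.MotionError and nothing moves.
- bot.job_done(): hands the job in; it is judged then, once.
Readings, each from a call of its own:
- bot.current_clock(): time.
- bot.current_joints(): joint angles.
- bot.current_joint_vel(): joint speeds.
- bot.current_effort(): joint torques, N m.
- bot.current_ee_pos(): TCP position.
- bot.current_tool_rot(): TCP orientation.
- bot.current_contact_force(): force on the tool from outside, world axes, zero at the start.
- bot.current_ft_torque(): the same for the moment, N m.
- bot.current_opening(): opening from 0.0 (shut) to 1.0 (fully open).
- bot.current_grip_force(): force on a finger pad.
Only numpy, scipy, OpenCV 4.12 (cv2) and the standard library are available. Lean on these libraries where they do the work, as an engineer would, in place of code of your own. Each camera call takes 0.05 s, during which the arm holds its last target. There are 200 camera calls.

TASK

Get the timed ground feeder ready: turn its white seed tray until the red start line faces the black pointer on the timer pod. Then fit the orange hub cap on the hub, push it down against the spring, turn it clockwise about a quarter turn until it locks with its grip bar pointing at the pod, and let go. Leave the other things on the bench where they stand.

Things in the scene. Friction and masses are not known exactly. Their poses are not given: they have to be found in the camera images.
- feeder: Timed ground feeder, fixed to the bench: a grey round base drum 264 mm across, 40 mm high, with a white turning seed tray on it. Origin: under its centre, on the tray's upright axis. Its -x side carries the grey timer pod, 62 mm (along x) by 84 mm (along y) by 90 mm high, 129 to 191 mm from the axis; the rest of the feeder is lower.
- tray (a joint): Angle of the seed tray about its axis, rad: 0 (or any whole turn) when the start line faces the pointer, growing counter-clockwise seen from above. No end stops; a gear drive makes it stiff (2 N at the rim) and it stays where left. Six dividers 4.5 mm thick, up to 74 mm above the bench, run from hub to rim every 60 degrees, one of them at the start line.
- start_line (a point): Red start line, 5 mm wide, over the tray's rim (its divider has a red top edge too); the point is on the rim's top, 117.5 mm from the axis. The rim is an upright wall 9 mm thick, outer radius 122 mm, top 85 mm above the bench; pinch it with one finger inside, one outside. Inside, the tray floor is at 47 mm; outside, the drum's top at 40 mm.
- pointer (a point): Tip of the black pointer on the timer pod's tray side: 123 mm from the axis towards the feeder's -x, 85 mm above the bench. The pod and pointer leave no room for a finger outside the rim there.
- hub (a point): Centre of the fixed hub's top, on the tray's axis, 80 mm above the bench. The hub is a grey collar 84 mm across with a white flange round a hole of radius 25 mm. Two opposite gaps in the flange, each 60 degrees wide and marked by green dots, admit the cap's lugs; red dots mark the locked direction, along the feeder's x axis. Axes as the feeder's.
- gap (a point): Middle of one entry gap of the hub's flange, 31 mm from the axis at the height of the hub's top, 77 degrees counter-clockwise (seen from above) from the feeder's x axis; the other gap is opposite. From here the cap turns clockwise: past 64 degrees the spring lifts the lugs 4 mm into the locked recesses, at 90 degrees a stop ends the turn (aim at 77).
- spring_plate (a joint): Travel (m) of the round black sprung plate in the hub, 0 at rest 8 mm below the hub's top, 0.0095 when fully down. It takes 3.6 N to start and 9.3 N at the bottom. The cap's lugs clear the flange for turning when the plate is more than 0.006 down; locked, it stands near 0.002.
- hub_cap: Orange bayonet hub cap, 0.09 to 0.14 kg, at first upright on the bench. Origin: centre of its underside. A stem of radius 21 mm (foot tapered to 16 mm) with two opposite lugs 64 mm over their ends along x, 16 mm wide, 6 mm thick, flush with the underside; a disc 96 mm across at 20 to 28 mm height; a grip bar on top.
- cap_bar (a point): Middle of the cap's grip bar, 46 mm above the cap's underside. The bar is 64 mm long (along the cap's x, above the lugs), 20 mm thick, from 28 to 58 mm above the underside. With the cap's lugs in the gaps and resting on the spring, its underside is 8 mm below the hub's top; pressed fully down 17.5 mm; locked 10 mm.
- bird_feeder: White plastic tube bird feeder with twist cap, upright, 92 mm across (perches 114 mm), 238 mm high, wire hanger to 276 mm. Origin: centre of its underside. To be left alone.
- tumbler: Glass tumbler, upright, 84 mm across and 140 mm high. Origin: centre of its underside. To be left alone.
- plant_pot: Green hard silicone plant pot, upright, 124 mm across and 120 mm high. Origin: centre of its underside. To be left alone.
- trowel: Steel hand trowel lying flat along its own x, from -125 mm (end of the wooden handle, 30 mm high) to 141 mm (point), blade 78 mm wide. Origin: under its middle. To be left alone.
Things that resemble listed ones, but are neither listed nor needed, are in the scene too. Of the things shaped like the hub_cap, the orange one is meant.

How it is judged:
On the way, in this order (a step that is already met when the one before it is completed fails the run):
1. the tray's start line faces the pointer, within 7 mm along the rim (y of start_line in the frame of feeder between -0.007 and 0.007 m and x of start_line in the frame of feeder below 0 m), for 0.3 s.
2. the hub cap is down in the collar, turned and locked (horizontal distance between hub_cap and hub below 0.006 m and angle between the x axis of hub_cap and the x axis of feeder, either way round below 0.28 rad and z of hub_cap in the frame of hub below -0.007 m), for 0.2 s.
At the end, for the whole second after the job is handed in: The start line stands within 7 mm (along the rim) of the pointer; the hub cap is upright, within 6 mm of the hub's axis, its bar within 16 degrees of the feeder's x axis, its underside 7 to 12.5 mm below the hub's top (lugs sprung up under the flange), and at rest (all of step 1 and all of step 2 and z of hub_cap in the frame of hub above -0.0125 m and angle between hub_cap's own z axis and vertical below 0.08 rad and linear speed of hub_cap below 0.02 m/s); the robot touches nothing.
It fails at once if a bystander pushed more than 25 mm or tipped (distance of any of bird_feeder, tumbler, plant_pot, trowel from where it was at the start of the episode above 0.025 m or angle between any of bird_feeder, tumbler, plant_pot's own z axis and vertical above 0.3 rad).
It also fails if it takes over 72 s, if anything falls off the work surface, if the arm or the gripper's body presses on something with over 40 N, if the wrist force passes 120 N, or if a joint passes its speed limit or range.

## Working session

There is one attempt and no reset: what is moved stays moved. The work goes in short steps, each a Python script; the robot and the scene stay as the last script left them, time stands still between calls to the robot, and variables do not carry over. Pictures are saved under pics/ and viewed, at most 10 in all, crops included, and the job is handed in when it is done.

```bash
mkdir -p pics; cat > h.py <<'E'
import numpy as np, cv2
from workcell import bot
from scipy.spatial.transform import Rotation as Ro
def cam(n):
    c=bot.read_camera(n); c['img']=np.array(c['pixels']); return c
def ray(c,u,v,z):
    R=np.array(c['R']);t=np.array(c['t']); o=-R.T@t
    d=R.T@np.array([(u-c['cx'])/c['fx'],(v-c['cy'])/c['fy'],1]); return o+d*(z-o[2])/d[2]
def proj(c,X):
    p=np.array(c['R'])@np.array(X)+np.array(c['t']); return np.array([c['fx']*p[0]/p[2]+c['cx'],c['fy']*p[1]/p[2]+c['cy']])
def down(yaw): # tool z down, tool y (closing) at angle yaw in world
    y=np.array([np.cos(yaw),np.sin(yaw),0]);z=np.array([0,0,-1.]);x=np.cross(y,z)
    return Ro.from_matrix(np.c_[x,y,z]).as_rotvec()
E
python3 - <<'E'
from h import *
a=cam('scene');b=cam('top')
cv2.imwrite('pics/a.png',a['img']);cv2.imwrite('pics/b.png',b['img'])
for c in(a,b): print(-np.array(c['R']).T@np.array(c['t']),c['fx'])
print(bot.current_clock())
E
```

```text
[1.31225734 0.39154348 0.66658842] 348.5847209095582
[4.11780068e-01 1.25630525e-03 1.26595344e+00] 410.27480314647283
0.1
```

View pics/a.png

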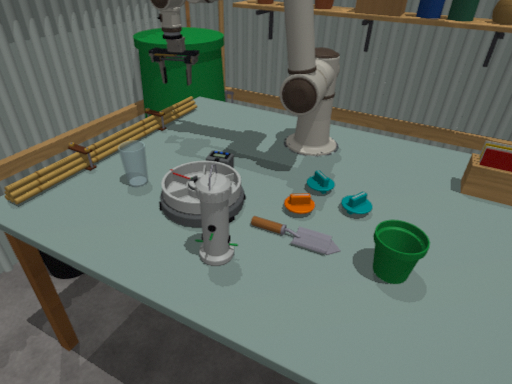

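View pics/b.png

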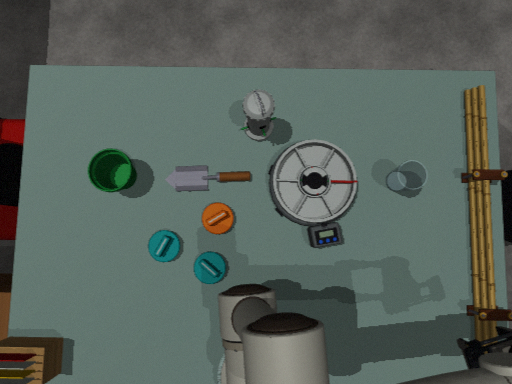

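The top view shows the feeder at (314,181) with the pod at (325,236), the red line pointing to (355,181) and the bird feeder at (258,120). The tumbler is at (400,178), the trowel at (210,178) and the pot at (112,170).

Cap candidates are orange at (218,218), teal at (164,246) and teal at (210,267). I choose the orange one. Next I measure and check it in a close crop.

```bash
cat >> h.py <<'E'
def blob(c,lo,hi,box=None):
    hsv=cv2.cvtColor(c['img'],cv2.COLOR_BGR2HSV); m=cv2.inRange(hsv,lo,hi)
    if lo[0]==0 and hi[0]<=6: m|=cv2.inRange(hsv,(174,lo[1],lo[2]),hi=None or (180,hi[1],hi[2])) if False else cv2.inRange(hsv,(174,lo[1],lo[2]),(180,hi[1],hi[2]))
    if box: k=np.zeros_like(m);k[box[1]:box[3],box[0]:box[2]]=255;m&=k
    return m
E
python3 - <<'E'
from h import *
c=cam('top')
m=blob(c,(5,150,60),(18,255,255),(195,195,240,240)); ys,xs=np.nonzero(m)
(x,y),(w,h),_=cv2.minAreaRect(np.c_[xs,ys].astype(np.float32))
print('cap n',len(xs),'px',x,y,w,h,'disc pos',ray(c,x,y,.028), 'diam',max(w,h)*1.238/c['fx'])
m=blob(c,(0,120,60),(5,255,255),(270,140,360,230)); ys,xs=np.nonzero(m); print('red',len(xs),xs.min(),xs.max(),ys.min(),ys.max())
rc=np.c_[xs,ys]; 
# tray: white mask, outer contour
hsv=cv2.cvtColor(c['img'],cv2.COLOR_BGR2HSV)
w=((hsv[...,1]<40)&(hsv[...,2]>130)).astype(np.uint8)*255; k=np.zeros_like(w); k[135:230,265:362]=1; w*=k
w|=m; ct=max(cv2.findContours(w,0,1)[0],key=cv2.contourArea); e=cv2.fitEllipse(ct); print('tray',e,'r',max(e[1])/2*(1.266-.085)/c['fx'])
F=ray(c,*e[0],.085); print('F',F)
far=rc[np.argsort(-((rc-np.array(e[0]))**2).sum(1))[:6]].mean(0); P=ray(c,*far,.085)-F; print('red ang',np.degrees(np.arctan2(P[1],P[0])),np.hypot(*P[:2]))
# pod: dark grey blob
p=((hsv[...,2]<75)).astype(np.uint8)*255; k=np.zeros_like(p);k[222:252,302:348]=1;p*=k
ct=max(cv2.findContours(p,0,1)[0],key=cv2.contourArea);r=cv2.minAreaRect(ct);P=ray(c,*r[0],.09)-F; print('pod',r,np.degrees(np.arctan2(P[1],P[0])),np.hypot(*P[:2]))
u=cv2.resize(c['img'][130:255,190:370],None,fx=4.4,fy=4.4,interpolation=cv2.INTER_CUBIC);cv2.imwrite('pics/c.png',u)
E
```

```text
cap n 744 px 217.0 218.0 30.0 30.0 disc pos [0.46015401 0.12650695 0.028     ] diam 0.09052469153642027
red 57 317 356 180 194
tray ((315.45635986328125, 178.80728149414062), (76.86944580078125, 80.68617248535156), 120.82585144042969) r 0.11612993166336423
F [ 0.57588424 -0.16209666  0.085     ]
red ang -92.94446954373755 0.11127709744892603
pod ((322.5, 235.0), (26.0, 41.0), 90.0) -173.225743142173 0.1628575644078319
```

View pics/c.png

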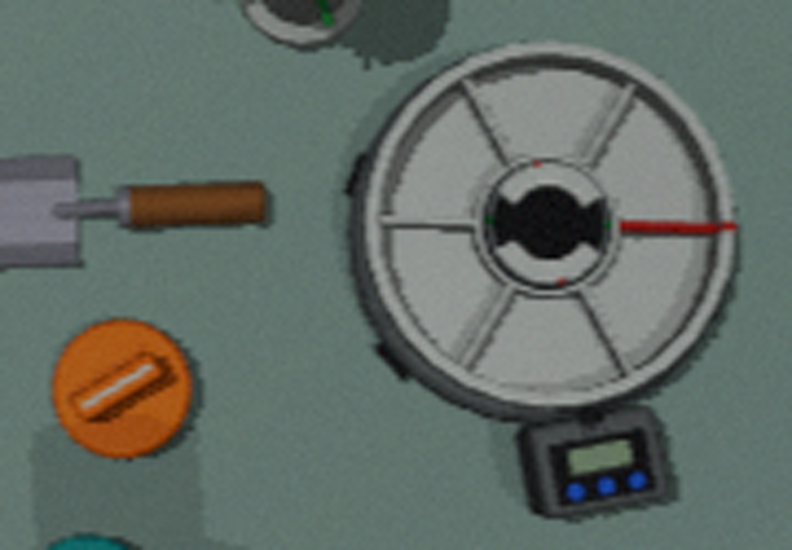

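The crop shows the orange cap with its bar from (82,407) to (160,362) in crop pixels. The hub's red dots are at (537,162) and (561,283), its green dots at (489,220) and (607,225), the pointer at (592,415) and the red line's end at (735,227). The feeder's yaw comes out near 11° and the tray has to turn about -78°. I'll check the kinematics, then look from above the hub.

```bash
python3 - <<'E'
from h import *
c=cam('top'); px=lambda a,b:(a/4.4+190-.5+.5/4.4*1,b/4.4+130-.5+.5/4.4)
H=ray(c,*px(549,222.3),.08);print('hub',H,'rim',ray(c,*px(551,224),.085))
d=ray(c,*px(537,162),.08)-ray(c,*px(561,283),.08);print('yaw red',np.degrees(np.arctan2(d[1],d[0])))
d=ray(c,*px(489,220),.08)-ray(c,*px(607,225),.08);print('yaw grn',np.degrees(np.arctan2(d[1],d[0]))-77,np.hypot(*d[:2]))
P=ray(c,*px(592,415),.085)-H;print('ptr',np.degrees(np.arctan2(P[1],P[0])),np.hypot(*P[:2]))
P=ray(c,*px(735,227),.085)-H;print('line',np.degrees(np.arctan2(P[1],P[0])),np.hypot(*P[:2]))
C=ray(c,*px(120,384.5),.058);d=ray(c,*px(160,362),.058)-ray(c,*px(82,407),.058);print('bar',C,np.degrees(np.arctan2(d[1],d[0])))
y=Ro.from_rotvec(bot.current_tool_rot()).as_matrix()[:,1];print('yaw now',np.degrees(np.arctan2(y[1],y[0])))
for n,p in(('hub',[H[0],H[1],.15]),('pod',[H[0]-.08,H[1],.1]),('cap',[C[0],C[1],.1])):
  for a in range(-180,180,30):
    q=bot.inverse_kinematics(p,down(np.radians(a))); print(n,a,None if q is None else np.round(q,2)[[0,3,4,5]])
E
```

```text
hub [ 0.57262422 -0.15967096  0.08      ] rim [ 0.57083528 -0.16030936  0.085     ]
yaw red 11.1218497499385
yaw grn 11.41277209137533 0.07809031144794067
ptr -167.878837559203 0.12975574792220082
line -90.92054579653875 0.121754528287578
bar [0.46191115 0.12388442 0.058     ] -59.020515138616226
yaw now -72.47686237626536
hub -180 [-0.48  0.    1.27  2.67]
hub -150 [-0.48  0.    1.27  2.14]
hub -120 [-0.48 -0.    1.27  1.62]
hub -90 [-0.48 -0.    1.27  1.1 ]
hub -60 [-0.48 -0.    1.27  0.57]
hub -30 [-0.48  0.    1.27  0.05]
hub 0 [-0.48 -0.    1.27 -0.48]
hub 30 [-0.48  0.    1.27 -1.  ]
hub 60 [-0.48  0.    1.27 -1.52]
hub 90 [-0.48  0.    1.27 -2.05]
hub 120 [-0.48 -0.    1.27 -2.57]
hub 150 None
pod -180 [-0.55  0.    1.14  2.59]
pod -150 [-0.55  0.    1.14  2.07]
pod -120 [-0.55 -0.    1.14  1.55]
pod -90 [-0.55 -0.    1.14  1.02]
pod -60 [-0.55 -0.    1.14  0.5 ]
pod -30 [-0.55  0.    1.14 -0.02]
pod 0 [-0.55 -0.    1.14 -0.55]
pod 30 [-0.55 -0.    1.14 -1.07]
pod 60 [-0.55  0.    1.14 -1.59]
pod 90 [-0.55  0.    1.14 -2.12]
pod 120 [-0.55 -0.    1.14 -2.64]
pod 150 None
cap -180 None
cap -150 [0.01 0.   1.14 2.63]
cap -120 [ 0.01 -0.    1.14  2.1 ]
cap -90 [ 0.01 -0.    1.14  1.58]
cap -60 [ 0.01 -0.    1.14  1.06]
cap -30 [0.01 0.   1.14 0.53]
cap 0 [ 0.01 -0.    1.14  0.01]
cap 30 [ 0.01  0.    1.14 -0.51]
cap 60 [ 0.01 -0.    1.14 -1.04]
cap 90 [ 0.01 -0.    1.14 -1.56]
cap 120 [ 0.01 -0.    1.14 -2.09]
cap 150 [ 0.01  0.    1.14 -2.61]
```

```bash
python3 - <<'E'
from h import *
H=np.array([.5722,-.1597]); a=np.radians(-91)
bot.goto([.50,-.16,.26],down(a+np.pi/2)); 
c=cam('wrist');np.save('w.npy',{k:np.array(v) for k,v in c.items()},allow_pickle=True)
for n,s in(('hub',[*H,.08]),('line',[H[0]+.1175*np.cos(a),H[1]+.1175*np.sin(a),.085])):print(n,proj(c,s))
cv2.imwrite('pics/d.png',c['img']);print(bot.current_clock())
E
```

```text
hub [320.00107848 166.83912816]
line [315.23743348 260.38545562]
2.1
```

View pics/d.png

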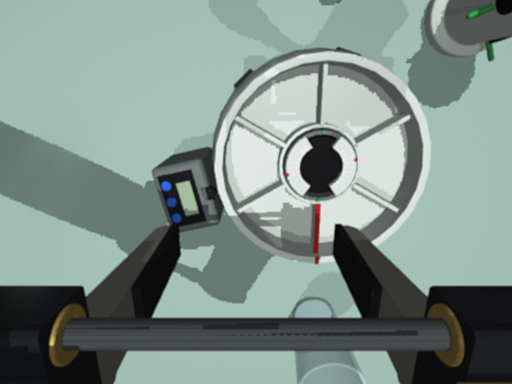

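The wrist view has the hub at (321,166.3), against a predicted (320,166.8), and the line end at (317,261). The estimates agree to about 1 mm, so I turn the tray now, gripping the red divider.

```bash
python3 - <<'E'
from h import *
c=np.load('w.npy',allow_pickle=True).item()
H=ray(c,321,166.3,.08);d=ray(c,355,159,.08)-ray(c,287,174,.08);print('hub',H,'yaw',np.degrees(np.arctan2(d[1],d[0])))
P=ray(c,317,261,.085)-H;print('line',np.degrees(np.arctan2(P[1],P[0])))
H=(H[:2]+[.5722,-.1597])/2; print(H)
pose=lambda d,z,r=.078:[H[0]+r*np.cos(np.radians(d)),H[1]+r*np.sin(np.radians(d)),z]
rot=lambda d:down(np.radians(d+90))
d0=-90.5
bot.set_gripper(.4)
bot.goto(pose(d0,.11),rot(d0)); bot.line_to(pose(d0,.054)); bot.set_gripper(0,25)
print(bot.current_opening(),bot.current_grip_force(),bot.current_contact_force())
for d in np.linspace(d0,-168.8,12)[1:]: bot.line_to(pose(d,.054),rot(d),max_speed=.1)
print(bot.current_contact_force(),bot.current_clock())
bot.set_gripper(.35); bot.line_to(pose(-168.8,.13))
bot.goto([.50,-.16,.26],down(0)); 
c=cam('wrist');cv2.imwrite('pics/e.png',c['img']);print(bot.current_clock())
np.save('w2.npy',{k:np.array(v) for k,v in c.items()},allow_pickle=True)
m=blob(c,(0,130,60),(5,255,255),(190,120,290,240));ys,xs=np.nonzero(m)
print(len(xs),xs.min(),xs.max(),'end row',ys[xs<xs.min()+4].mean())
P=ray(c,xs.min()+1,ys[xs<xs.min()+4].mean(),.085)[:2]-H;print('line',np.degrees(np.arctan2(P[1],P[0])),np.hypot(*P))
E
```

```text
hub [ 0.57331529 -0.15909008  0.08      ] yaw 11.814227470282322
line -90.4577086458921
[ 0.57275765 -0.15939504]
0.04803616466749042 24.99962031841278 [-0.67385011  0.73588419  2.73911947]
[4.75077577 1.78380743 3.62148738] 7.9083
10.4167
293 216 288 end row 190.15384615384616
line -168.74955404098682 0.1214074755855836
```

View pics/e.png

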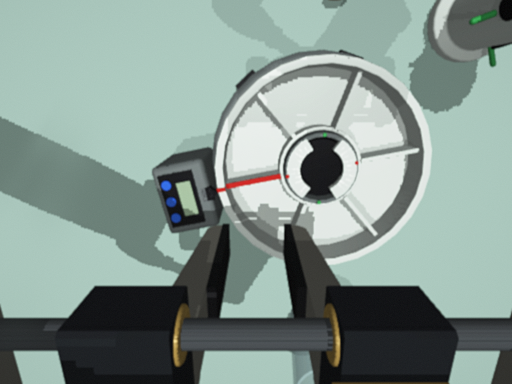

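The red line ends at (217,190), right against the pointer at (213,191), so the tray is aligned. Next is a closer look over the cap.

```bash
python3 - <<'E'
from h import *
bot.set_gripper(.7)
bot.goto([.40,.124,.23],down(np.radians(31)))
c=cam('wrist');np.save('w3.npy',{k:np.array(v) for k,v in c.items()},allow_pickle=True)
print(proj(c,[.462,.124,.058]))
m=blob(c,(5,150,50),(18,255,255));ct=max(cv2.findContours(m,0,1)[0],key=cv2.contourArea);e=cv2.fitEllipse(ct);print(e,ray(c,*e[0],.024))
cv2.imwrite('pics/f.png',c['img'])
E
```

```text
[302.37192879 196.7553746 ]
((299.11956787109375, 185.2223663330078), (71.13304138183594, 75.05260467529297), 71.21029663085938) [0.46054332 0.12755103 0.024     ]
```

View pics/f.png

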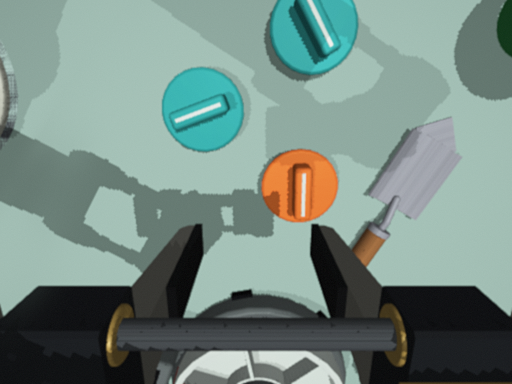

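The bar's pale strip runs from about (304,172) to (303,215) in this view, parallel to the fingers' planes as intended. I take its exact axis and grasp.

```bash
python3 - <<'E'
from h import *
c=np.load('w3.npy',allow_pickle=True).item()
hsv=cv2.cvtColor(c['img'],cv2.COLOR_BGR2HSV);m=((hsv[...,1]<90)&(hsv[...,2]>130)).astype(np.uint8)
k=np.zeros_like(m);k[162:218,290:316]=1;m*=k
ct=max(cv2.findContours(m,0,1)[0],key=cv2.contourArea);r=cv2.minAreaRect(ct)
b=cv2.boxPoints(r);o=b[np.argsort(b[:,1])];A=ray(c,*o[:2].mean(0),.058);B=ray(c,*o[2:].mean(0),.058)
C=(A+B)[:2]/2;th=np.degrees(np.arctan2(*(A-B)[1::-1]));print(r,C,th,np.hypot(*(A-B)[:2]))
E
```

```text
((303.0931701660156, 194.48492431640625), (3.7011661529541016, 43.081573486328125), 2.12109637260437) [0.46148429 0.12625101] 121.441019165918 0.05211140136215414
```

```bash
python3 - <<'E'
from h import *
C=[.4612,.1265]; H=[.5728,-.1594]
bot.goto([*C,.11],down(np.radians(31.4)));bot.line_to([*C,.031],max_speed=.08);print('down',bot.current_contact_force())
bot.set_gripper(0,45);print(bot.current_opening()*92,bot.current_grip_force(),bot.current_ee_pos())
bot.line_to([*C,.16]); 
bot.goto([*H,.16],down(np.radians(-1.6)))
bot.hold(.3);f0=np.array(bot.current_contact_force());print('f0',f0)
c=cam('wrist');m=blob(c,(5,150,50),(18,255,255));ct=max(cv2.findContours(m,0,1)[0],key=cv2.contourArea);print('disc at',cv2.fitEllipse(ct)[0],proj(c,[*H,.153]))
for z in(.118,.112,.108,.106,.104,.102):
    bot.line_to([*H,z],max_speed=.05);f=np.array(bot.current_contact_force())-f0;print(z,np.round(f,1),bot.current_ee_pos()[2])
    if abs(f[2])>9: break
cv2.imwrite('pics/g.png',np.hstack([cam('wrist')['img'][100:],cam('top')['img'][60:344,180:400]]));print(bot.current_clock())
E
```

```text
down [-0.41596171 -0.2517408  -0.59182045]
19.585120558124522 44.99031722545624 [0.46120932 0.12649315 0.03098165]
f0 [ 0.85822999  1.26587384 -0.32061753]
disc at (256.2794494628906, 228.4228973388672) [256.8606041  235.47056493]
0.118 [-0.6 -1.4  0. ] 0.11846259190912964
0.112 [-0.8 -1.9 -0.7] 0.11153388621849308
0.108 [-0.8 -1.1 -0.5] 0.10762059345139519
0.106 [-0.2 -1.  -0.7] 0.10588977089119335
0.104 [-1.  -1.3 -0.9] 0.10383453589083497
0.102 [-1.7 -0.7  3.1] 0.10261821297850204
19.6333
```

View pics/g.png

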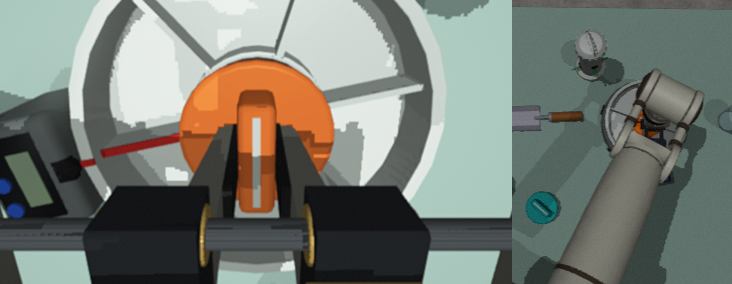

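The cap's stem and lugs have entered the hub: spring contact came at TCP 0.1026, where 0.103 was expected, and the line still meets the pointer. Now press, turn and check.

```bash
python3 - <<'E'
from h import *
H=[.5728,-.1594]
for z in(.099,.0945): bot.line_to([*H,z],max_speed=.04);print(z,np.round(bot.current_contact_force(),1),bot.current_ee_pos()[2])
if bot.current_ee_pos()[2]>.0965: bot.line_to([*H,.093],max_speed=.04);print(bot.current_ee_pos()[2])
for a in np.linspace(-1.6,-78.6,8)[1:]:
    bot.line_to([*H,.0945],down(np.radians(a)));print(round(a),np.round(bot.current_contact_force(),1),np.round(bot.current_ft_torque(),2),round(bot.current_ee_pos()[2],4))
bot.line_to([*H,.0995],max_speed=.04);print('up',np.round(bot.current_contact_force(),1),bot.current_ee_pos(),bot.current_clock())
E
```

```text
0.099 [0.5 0.1 4.7] 0.09942319291583991
0.0945 [-0.1 -0.6  6.9] 0.09527224819912397
-13 [-0.1 -0.1  7. ] [ 0.    0.02 -0.03] 0.0955
-24 [ 0.  -0.5  7. ] [-0.01  0.03 -0.04] 0.0955
-35 [1.1 0.  6.6] [ 0.03  0.04 -0.03] 0.0956
-46 [-0.3 -0.7  6.1] [-0.02  0.05 -0.07] 0.0955
-57 [-0.2 -0.4  7. ] [-0.06  0.1  -0.01] 0.0955
-68 [0.7 0.2 5.6] [-0.01  0.08 -0.07] 0.0955
-79 [ 0.7 -0.7  6.7] [ 0.04  0.07 -0.05] 0.0955
up [ 1.  -0.9  4.8] [ 0.57335785 -0.15978125  0.10005753] 22.8083
```

```bash
python3 - <<'E'
from h import *
H=[.5728,-.1594]
bot.set_gripper(.5);bot.hold(.3);bot.line_to([*H,.20])
bot.goto([.49,-.18,.27],down(0));bot.hold(.4)
c=cam('wrist')
m=blob(c,(5,150,50),(18,255,255));ct=max(cv2.findContours(m,0,1)[0],key=cv2.contourArea);e=cv2.fitEllipse(ct);print(e,'disc',ray(c,*e[0],.096))
hsv=cv2.cvtColor(c['img'],cv2.COLOR_BGR2HSV);k=np.zeros_like(m);cv2.fillPoly(k,[cv2.convexHull(ct)],1);w=((hsv[...,1]<90)&(hsv[...,2]>130)).astype(np.uint8)*k
r=max(cv2.findContours(w,0,1)[0],key=cv2.contourArea);r=cv2.minAreaRect(r);b=cv2.boxPoints(r);o=b[np.argsort(b[:,0])];A=ray(c,*o[:2].mean(0),.128);B=ray(c,*o[2:].mean(0),.128)
print(r,(A+B)/2,np.degrees(np.arctan2(*(B-A)[1::-1])),'len',np.hypot(*(B-A)[:2]))
m=blob(c,(0,130,60),(4,255,255),(150,100,330,260));ys,xs=np.nonzero(m);P=ray(c,xs.min()+1,ys[xs<xs.min()+4].mean(),.085)[:2]-H;print('line',np.degrees(np.arctan2(P[1],P[0])),np.hypot(*P))
cv2.imwrite('pics/i.png',np.hstack([c['img'],cv2.resize(cam('scene')['img'][140:230,135:275],None,fx=2,fy=4.2667)]));print(bot.current_contact_force(),bot.current_clock())
E
```

```text
((330.29083251953125, 150.7273406982422), (80.60921478271484, 86.69075775146484), 52.51643753051758) disc [ 0.57154953 -0.15779098  0.096     ]
((338.0, 158.5), (4.118439197540283, 51.57854461669922), 78.69007110595703) [ 0.57214526 -0.16000931  0.128     ] 11.659560821906256 len 0.051405678972463946
line -168.9297254419484 0.12184228919772754
[ 0.23110027 -0.15516188 -0.72384912] 26.3083
```

View pics/i.png

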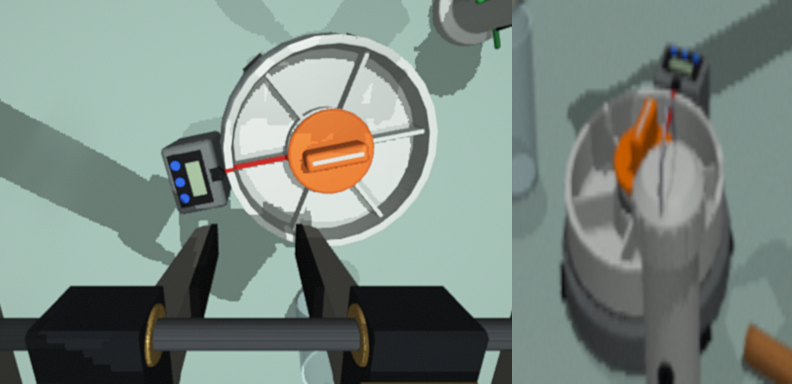

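The bar lies at 11.7° with its strip centred at (338,158) over the hub. The strip's length matches the locked height, and the line end still meets the pointer. Everything is clear of the gripper, so I hand it in.

```bash
python3 -c "
from h import *
print(bot.job_done())"
```

```text
the job is handed in; nothing more can be done
None
```

The job is handed in: the start line faces the pointer, the orange cap is locked on the hub with its bar pointing at the pod (about 1° off by camera), and the arm is clear; no verdict came back from the hand-in.

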